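# Free the seized well plug from the dry-bath heater

### The job

The steel plug in the heater's aluminium block has seized in its well. Work it free by twisting it back and forth while drawing it gently upwards, because a straight pull brings the whole loose block up out of the heater, and the block must stay down. Put the plug in the steel tray, then set the grey cover over the block, flat on the heater's deck inside the raised edge, without dropping either or disturbing the other things on the bench.

Things in the scene. Friction and masses are not known exactly. Their poses are not given: they have to be found in the camera images.
- heater: White heater fixed to the bench, 174 x 150 mm, with a lower panel and dark display on its -x side. Flat deck 60 mm above the bench; round it a grey raised edge, 6 mm wide, top 65 mm above the bench, leaving 132 mm (x) by 108 mm (y) inside, centred on the origin. Origin: on the bench below the centre of the aluminium block and of the plug's well; z up.
- well_mouth (a point): Centre of the plug's well at the top of the aluminium block (100 x 76 x 40 mm, level with the deck), 60 mm above the bench; axes as the heater. Two steel stop posts, 6 mm thick and 12 mm high, stand on the block 24 mm from the well's axis, 39 degrees either side of the heater's +x; the plug's lug lies between them.
- block (a joint): Height of the aluminium block above its seat in the heater, m: 0 seated, growing as it is lifted. The block is loose, 0.9 kg; only its weight (about 9 N) holds it down. It cannot turn or tilt. It must not be lifted by 5 mm.
- plug: Steel plug, 80 mm tall, 0.12 kg. Origin: centre of its underside, z towards the grip. Going up: foot 18 mm across (z 0 to 12), neck 14 mm (12 to 34), flange 30 mm (34 to 38) resting on the block, lug 6 mm wide (34 to 40) reaching 30 mm from the axis along +x, stem 12 mm (38 to 50), flat grip (50 to 80). At the start upright, its foot 34 mm deep in the well.
- plug_grip (a point): Centre of the plug's flat grip, 65 mm above its foot, axes as the plug. The grip is 12 mm thick along y (grasp it across y), 26 mm wide along x, 30 mm tall. The stop posts let the plug turn about 0.42 rad either way from the heater's +x until it has risen 12 mm.
- plug_mid (a point): On the plug's axis 40 mm above its foot. The foot is seized by dry friction that opposes its sliding: 14 to 20 N for a straight pull, which lifts the block first. While it turns little pull is needed: about 5 N at 1.6 mm of rise per 0.6 rad of turn. Do not rise while not turning. After about 13 mm of rise the foot is loose and lifts straight out; it is clear at 34 mm.
- tray: Open steel tray, 170 mm (x) by 130 mm (y), 25 mm high, walls and floor 3 mm, 0.45 kg, loose on the bench. Origin: centre of its underside. The plug may stand or lie in it.
- cover: Grey plastic cover, a shallow hood open below, 120 mm (x) by 96 mm (y), 22 mm high without its handle, 0.2 kg, loose on the bench. Origin: centre of the opening, at the skirt's lower edge. On the heater its long side lies along the heater's x (either way round), with 6 mm of play to the raised edge; it goes on only when the plug is out.
- cover_handle (a point): On the cover's black upright fin handle, on the cover's vertical centre line, 46 mm above its lower edge; axes as the cover. The fin is 14 mm thick along y (grasp it across y), 50 mm long along x, 34 mm high, its top 56 mm above the lower edge.
- tip_box: Blue box with a hazy lid, 85 x 120 x 75 mm, origin under its centre: leave it alone.
- dish: Pale, hazy, flat round dish with its lid on, 90 mm across, 16 mm high, origin under its centre: leave it alone.
- jar: Small glass jar with a metal cap, 56 mm across, 70 mm high, origin under its centre: leave it alone.
Things that resemble listed ones, but are neither listed nor needed, are in the scene too. Of the things that look like the cover, take the one that is farthest to the robot's left at the start.

How it is judged (in metres and radians):
On the way, in this order (a step that is already met when the one before it is completed fails the run):
1. the plug is drawn clear of its well, the block still down (z of plug in the frame of heater above 0.061 m and value of joint block below 0.005 m), for 0.1 s.
2. the plug is in the tray and let go (x of plug_mid in the frame of tray between -0.083 and 0.083 m and y of plug_mid in the frame of tray between -0.063 and 0.063 m and z of plug_mid in the frame of tray below 0.055 m and contact force between plug and tray above 0.3 N and linear speed of plug below 0.03 m/s and angle between tray's own z axis and vertical below 0.1 rad and contact force between the fingers and plug below 0.3 N), for 0.2 s.
At the end, for the whole second after the job is handed in: The plug is in the tray (its middle inside the walls, under 55 mm up) and the tray flat (0.1 rad); the cover lies on the deck inside the raised edge, centred within 10 mm in x and y, within 3.5 mm of the deck, level (0.06 rad); both released and at rest; block down within 3 mm (all of step 2 and x of cover in the frame of heater between -0.01 and 0.01 m and y of cover in the frame of heater between -0.01 and 0.01 m and z of cover in the frame of heater between 0.056 and 0.0635 m and angle between cover's own z axis and vertical below 0.06 rad and linear speed of cover below 0.02 m/s and contact force between the fingers and cover below 0.3 N and value of joint block below 0.003 m); the robot touches nothing.
It fails at once if the aluminium block is lifted 5 mm or more out of its seat (value of joint block above 0.005 m).
It fails at once if the plug is let go more than 45 mm above the bench away from its well (contact force between the fingers and plug below 0.1 N and height (world z) of plug above 0.045 m and horizontal distance between plug and well_mouth above 0.03 m and contact force between plug and anything else below 0.1 N).
It fails at once if the cover is let go more than 30 mm above the heater's deck (contact force between the fingers and cover below 0.1 N and height (world z) of cover above 0.09 m and contact force between cover and anything else below 0.1 N).
It fails at once if the tip box, dish or jar is moved by more than 30 mm or tipped (distance of any of tip_box, dish, jar from where it was at the start of the episode above 0.03 m or angle between any of tip_box, dish, jar's own z axis and vertical above 0.35 rad).
It also fails if it takes over 69 s, if anything falls off the work surface, if the arm or the gripper's body presses on something with over 40 N, if the wrist force passes 120 N, or if a joint passes its speed limit or range.

### The arm

A 7-joint arm with a two-finger parallel gripper is mounted at the origin on the work surface. World frame = base frame: x ahead of the robot, y to its left, z up, the work surface at z = 0. Lengths are in m, angles in degrees, forces in N, time in s.
With the tool pointing down it reaches from about 0.35 to 0.9 m from the base axis. Payload 7.2 kg.
Tool frame: the origin (TCP) lies on the centre line of the jaws, within the pads' length; the fingertips stand robot.tip_extent ahead of it and the grasp point (between the pads) lies 8 mm behind it (robot.tip_extent is the distance from the TCP to the fingertips, in m); y points along the fingers, x is the direction in which the jaws open and shut, and the axes are right-handed (so a half turn about y gives the same grasp; the last joint's range is limited). The gripper opens to 85 mm and grips with 20 to 120 N. Pads are 22 mm wide; open, the fingers measure 114 mm over their backs; the gripper's body (76 mm by 85 mm) begins 54 mm behind the grasp point. The pads swing forward as they close: fully open they stand 13 mm farther back than shut.
Start: joints at [61.123, 23.554, -0.728, 91.456, 0.321, 64.991, -4.71], TCP at [0.264, -0.567, 0.242] pointing down, gripper open.
Joint ranges: [-169.25, 169.25], [-16.82, 113.86], [-84.01, 82.57], [7.8, 145.47], [-59.2, 239.2], [7.22, 106.19], [-163.78, 163.78]. Speed limits (degrees/s): [136.94, 136.94, 172.46, 172.46, 180, 180, 180].

### API

Orientations are given as [roll, pitch, yaw] about the fixed x, y, z axes, in that order (R = Rz(yaw) Ry(pitch) Rx(roll)).
In Python, from station import robot gives the robot as it stands.
- The arm moves only by the tool apply_moves, never from a script. Its argument "deltas" is a list that holds one entry, the list of rows, each a list of 7 numbers: the shift along the tool's x, y, z in cm, then the turn, a rotation vector about the tool's x, y, z in rad, then the opening in per cent of the stroke, from 0 (shut) to 100 (fully open). A call has 1 to 8 rows; each row is the pose to reach, as a shift and turn from the pose measured when the call began, along the tool's axes at that moment; what a row does not reach only later rows make up. A row lasts 1/12 s, in which the tool goes at most 41.7 mm and 7.16 degrees, less where a joint would pass 70% of its speed; a pose out of reach is approached as far as the arm can. A call with a gripper value outside its range is refused whole. The fingers move at their own pace and stop on an object; "newtons" is the grip in N (left out, the last holds). Time passes only in rows, so rows that repeat a pose let the fingers close. It gives the time, the measured TCP pose, the force and the opening at its end, in the units of the state.
- robot.state(): the state, without advancing time (a new reading comes with each control period).
- robot.snapshot(name): name is "scene" or "top"; returns a dict with "color" (420x560x3 uint8, blue, green, red), "range_z" (420x560 float32, m along the optical axis (not along the pixel's ray), 0 where there is no reading), "intrinsics" (3x3 intrinsics, pixels), "distortion" ([k1, k2, p1, p2, k3] as OpenCV has them; the pictures are not rectified), "eye" and "rotation" of the camera in the world. Camera axes: x right, y up, looking along -z (the intrinsics and any distortion apply to the point x, -y, -z); pixel columns grow to the right and rows downward; lengths in m; the calibration is good to about 2 mm. A picture is of the moment at which its call begins.
- robot.close_job(): hands the job in, once; it reports no verdict.
The state is a dict: "clock": time; "joint_pos": joint angles; "joint_vel": joint speeds; "joint_torque": joint torques, N m; "eef_pos": TCP position; "orientation": TCP orientation; "wrist_force": force on the tool from outside, world axes, zero at the start; "torque": the same for the moment, N m; "grip_width": finger opening in m.
Only numpy, scipy, OpenCV 4.12 (cv2) and the standard library are available. Lean on these libraries where they do the work, as an engineer would, in place of code of your own. Each camera call takes 0.05 s, during which the arm holds its last target.

## Working session

There is one attempt and no reset: what is moved stays moved. The work goes in short steps, Python scripts to look and compute and a tool call to move; the robot and the scene stay as the last step left them, time stands still between calls to the robot, and variables do not carry over. Pictures are saved under pics/ and viewed, and the job is handed in when it is done.

Besides the shell and the picture viewer there is one more tool, called as name(argument=value, ...) on one line, values as JSON. apply_moves: Moves the arm, as the interface text tells. Its arguments: {"type":"object","properties":{"deltas":{"type":"array"},"newtons":{"type":"number"}},"required":["deltas"]}

```bash
ls; mkdir -p pics; python3 - <<'E'
from station import robot
import cv2,numpy as np
s=robot.state()
print(s, robot.tip_extent)
for n in("scene","top"):
    d=robot.snapshot(n)
    np.savez(f"{n}0.npz",**d)
    cv2.imwrite(f"pics/{n}0.png",d["color"])
    print(n,d["intrinsics"],d["distortion"],d["eye"],d["rotation"])
E
```

```text
pics
{'clock': 0.0, 'joint_pos': array([61.12293174, 23.60143876, -0.72961631, 91.50515724,  0.320473  ,
       64.98972189, -4.70781053]), 'joint_vel': array([-0.01755824, -0.04428078,  0.01664679, -0.05840125, -0.04236624,
       -0.03076661,  0.01907007]), 'joint_torque': array([-7.19568216e-04, -6.00628710e+01,  6.82213493e-01, -2.99409342e+01,
        1.37866609e-02,  1.05656264e-02, -4.56529824e-05]), 'eef_pos': array([ 0.26360589, -0.56615269,  0.24142955]), 'orientation': array([-90.00583112,   0.09410355, -65.02618517]), 'wrist_force': array([0.50842602, 0.56438062, 0.55028064]), 'torque': array([-0.01356694, -0.00725559,  0.01793965]), 'grip_width': 0.08545356298735962} 0.011
scene [[443.48580888   0.         280.63251179]
 [  0.         443.48580888 215.92765629]
 [  0.           0.           1.        ]] [-0.03241891  0.          0.          0.          0.        ] [0.94136491 0.40819104 0.84718454] [ 36.10138161   0.78628973 135.0725004 ]
top [[470.44836205   0.         278.86862294]
 [  0.         470.44836205 209.76361889]
 [  0.           0.           1.        ]] [-0.04867581  0.          0.          0.          0.        ] [0.31903494 0.00273275 1.10707727] [ 12.12600491  -0.18768896 -84.80419904]
```

View pics/scene0.png

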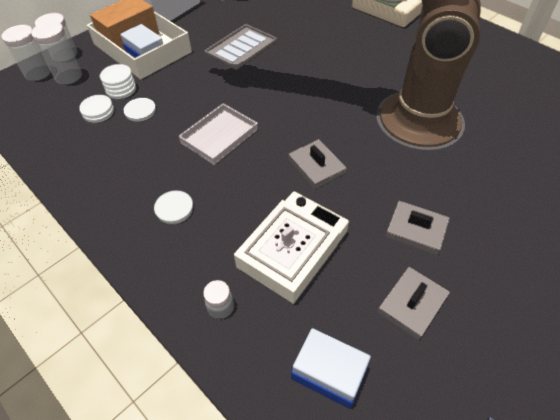

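View pics/top0.png

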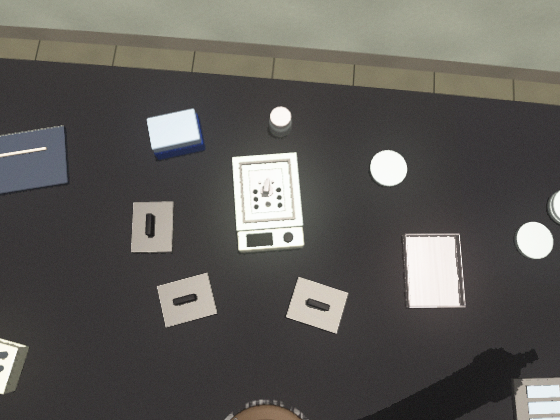

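```bash
cat > h.py <<'E'
import cv2,numpy as np
from scipy.spatial.transform import Rotation as Ro
from station import robot
def load(f): 
    d=np.load(f); return {k:d[k] for k in d.files}
def snap(n,tag):
    d=robot.snapshot(n); np.savez(f"{tag}.npz",**d); return d
def rot(d): return Ro.from_euler('xyz',d["rotation"],degrees=True).as_matrix()
def rays(d,uv):
    uv=np.asarray(uv,float).reshape(-1,1,2)
    p=cv2.undistortPoints(uv,d["intrinsics"],d["distortion"]).reshape(-1,2)
    c=np.c_[p[:,0],-p[:,1],-np.ones(len(p))]
    return c@rot(d).T
def plane(d,uv,z):
    r=rays(d,uv); e=d["eye"]; return e+r*((z-e[2])/r[:,2])[:,None]
def cloud(d):
    h,w=d["range_z"].shape
    u,v=np.meshgrid(np.arange(w),np.arange(h))
    r=rays(d,np.c_[u.ravel(),v.ravel()])
    P=d["eye"]+r*d["range_z"].ravel()[:,None]
    P[d["range_z"].ravel()==0]=np.nan
    return P.reshape(h,w,3)
def proj(d,P):
    P=(np.asarray(P,float).reshape(-1,3)-d["eye"])@rot(d)
    q=np.c_[P[:,0],-P[:,1],-P[:,2]]
    return cv2.projectPoints(q,np.zeros(3),np.zeros(3),d["intrinsics"],d["distortion"])[0].reshape(-1,2)
def crop(img,x0,y0,x1,y1,s,f):
    cv2.imwrite(f,cv2.resize(img[y0:y1,x0:x1],None,fx=s,fy=s,interpolation=cv2.INTER_CUBIC))
E
python3 - <<'E'
from h import *
np.set_printoptions(precision=4,suppress=True)
for n in("scene","top"):
    d=load(n+"0.npz"); C=cloud(d)
    pts={"top":[(153,227),(187,299),(317,304),(268,185),(245,200),(291,200),(434,271),(176,130),(388,168),(281,115),(300,350)],"scene":[(415,301),(418,226),(318,163),(292,240),(340,362)]}[n]
    for u,v in pts: print(n,u,v,C[v,u])
d=load("top0.npz"); crop(d["color"],225,145,310,260,6,"pics/h1.png")
crop(d["color"],120,190,220,330,4,"pics/c1.png")
d=load("scene0.npz"); crop(d["color"],230,185,360,300,6,"pics/h2.png")
crop(d["color"],370,190,460,340,4,"pics/c2.png")
E
```

```text
scene 415 301 [0.5036 0.3219 0.0568]
scene 418 226 [0.3279 0.216  0.0238]
scene 318 163 [ 0.3478 -0.0708  0.0303]
scene 292 240 [0.5731 0.0576 0.064 ]
scene 340 362 [0.7013 0.2986 0.0761]
top 153 227 [0.4812 0.3066 0.0365]
top 187 299 [0.3256 0.2034 0.0537]
top 317 304 [ 0.3411 -0.0828  0.0561]
top 268 185 [0.5875 0.0479 0.1036]
top 245 200 [0.5589 0.0988 0.0607]
top 291 200 [ 0.5674 -0.0058  0.0653]
top 434 271 [ 0.4422 -0.3561  0.003 ]
top 176 130 [0.7081 0.2761 0.0748]
top 388 168 [ 0.6803 -0.234   0.0161]
top 281 115 [0.77   0.0353 0.0692]
top 300 350 [ 0.236  -0.0567 -0.0006]
```

View pics/h1.png

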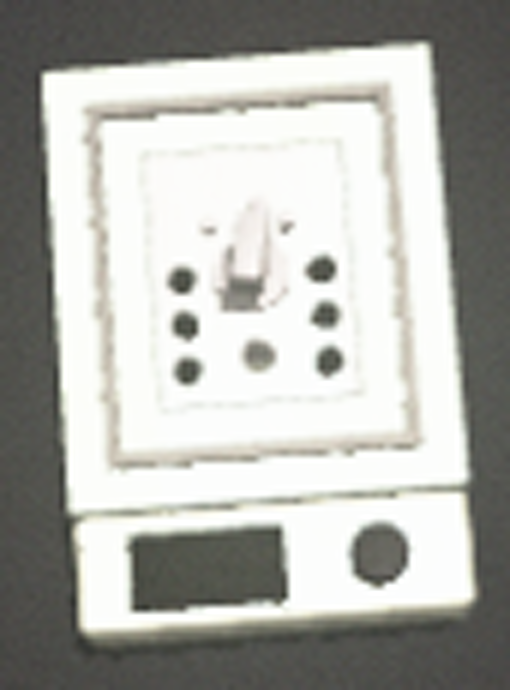

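View pics/h2.png

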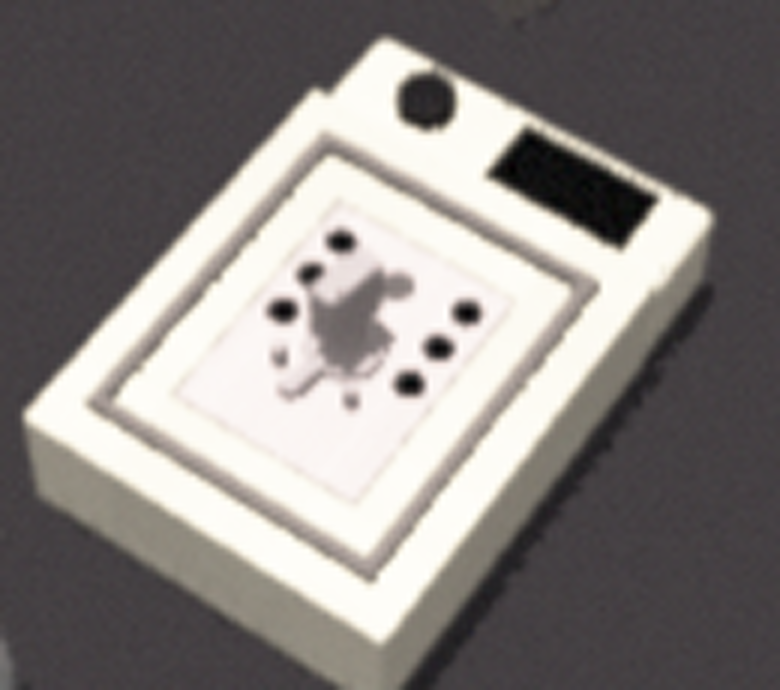

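View pics/c1.png

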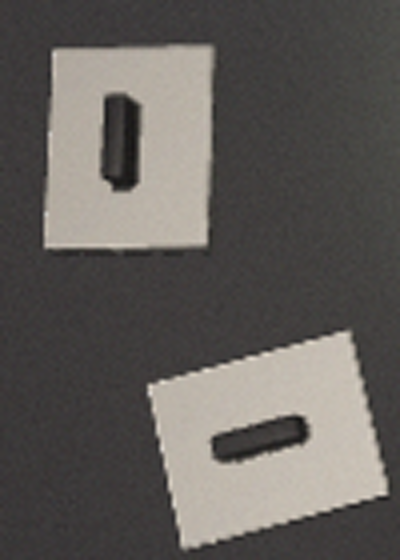

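```bash
python3 - <<'E'
from h import *
np.set_printoptions(precision=4,suppress=True)
def rect(P):
    (c,s,a)=cv2.minAreaRect((P[:,:2]*1000).astype(np.float32))
    return np.array(c)/1000,np.array(s),a
for n in("top","scene"):
    d=load(n+"0.npz"); img=d["color"].astype(int); C=cloud(d)
    x0,y0,x1,y1={"top":(228,148,308,232),"scene":(230,185,355,298)}[n]
    g=img.max(2)
    # rim: mid grey ring in heater
    sub=img[y0:y1,x0:x1]; z=C[y0:y1,x0:x1,2]
    m=np.zeros(g.shape,np.uint8)
    m[y0:y1,x0:x1]=((g[y0:y1,x0:x1]<225)&(g[y0:y1,x0:x1]>110)&(z>0.055)&(z<0.071))*255
    nl,lab,st,ce=cv2.connectedComponentsWithStats(m,connectivity=8)
    k=1+np.argmax(st[1:,4]*0+st[1:,2]*st[1:,3]); print(n,st[k])
    v,u=np.where(lab==k)
    P=plane(d,np.c_[u,v],0.065); print("rim outer",rect(P))
    cv2.imwrite(f"pics/rim_{n}.png",cv2.resize((lab[y0:y1,x0:x1]==k).astype(np.uint8)*255,None,fx=5,fy=5))
E
```

```text
top [239 159  57  65 472]
rim outer (array([0.5853, 0.052 ]), array([144.5615, 118.3026]), 9.972457885742188)
scene [244 207  86  75 767]
rim outer (array([0.5838, 0.0539]), array([145.9938, 121.5263]), 9.688878059387207)
```

View pics/rim_top.png

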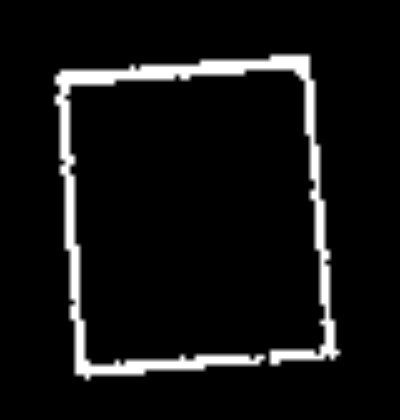

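View pics/rim_scene.png

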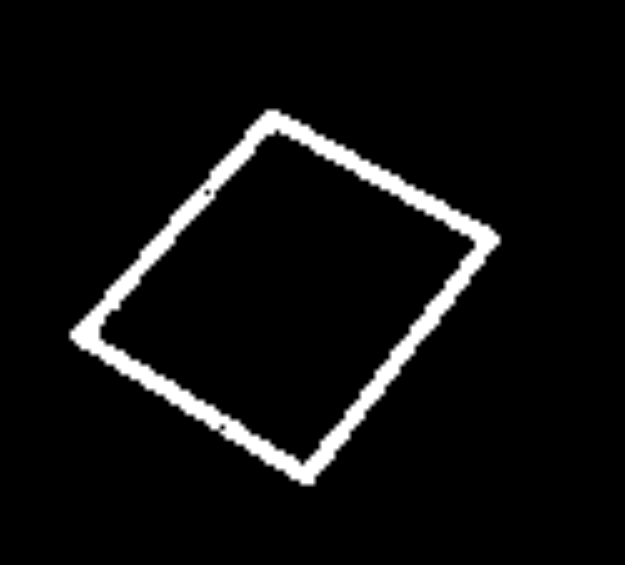

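```bash
python3 - <<'E'
from h import *
np.set_printoptions(precision=4,suppress=True)
for n in("top","scene"):
    d=load(n+"0.npz"); C=cloud(d); img=d["color"]
    m=(C[...,2]>0.085)&(np.hypot(C[...,0]-.5845,C[...,1]-.053)<0.05)
    v,u=np.where(m); print(n,len(u),u.min(),u.max(),v.min(),v.max())
    P=C[m]; top=P[P[:,2]>0.101]
    for Q in(P,top): 
        r=cv2.minAreaRect((Q[:,:2]*1000).astype(np.float32)); w,V=np.linalg.eigh(np.cov(Q[:,:2].T)); print(len(Q),Q.mean(0),Q.max(0),r,np.degrees(np.arctan2(V[1,1],V[0,1])))
    uu,vv=(proj(d,[[.5845,.053,.065]])[0]).astype(int)
    o=img.copy()
    crop(o,uu-25,vv-25,uu+25,vv+25,12,f"pics/plug_{n}.png")
    print("origin crop",uu-25,vv-25)
# cover: colour mask
    for lab,(cx,cy) in {"cover":(.48,.307)}.items():
        g=img.max(2).astype(int)
        m=((np.hypot(C[...,0]-cx,C[...,1]-cy)<0.085)&(C[...,2]>0.012)).astype(np.uint8)
        v,u=np.where(m); Q=C[m>0]; t=Q[(Q[:,2]<0.027)&(Q[:,2]>.017)]; f=Q[Q[:,2]>.032]; ft=Q[Q[:,2]>.05]
        for q,nm in((t,"roof"),(f,"fin"),(ft,"fintop")):
            if len(q)>5:
                w,V=np.linalg.eigh(np.cov(q[:,:2].T)); print(n,nm,len(q),q.mean(0),cv2.minAreaRect((q[:,:2]*1000).astype(np.float32)),np.degrees(np.arctan2(V[1,1],V[0,1])))
    # tray
    m=(C[...,2]>0.015)&(C[...,2]<.03)&(np.hypot(C[...,0]-.442,C[...,1]+.356)<0.13)
    q=C[m]; r=cv2.minAreaRect((q[:,:2]*1000).astype(np.float32)); print(n,"tray",len(q),r)
E
```

```text
top 76 263 269 180 193
76 [0.5845 0.0524 0.103 ] [0.5982 0.0587 0.1097] ((585.7426147460938, 52.722442626953125), (11.867783546447754, 24.993377685546875), 88.75975799560547) 177.33919955027787
59 [0.586  0.0529 0.1055] [0.5982 0.0587 0.1097] ((586.0101928710938, 53.21342468261719), (24.60885238647461, 11.151479721069336), 3.484893560409546) 178.84140121777068
origin crop 240 165
top roof 1851 [0.4846 0.3123 0.0218] ((485.8636169433594, 313.810302734375), (121.4319076538086, 98.40519714355469), 6.439356803894043) -176.4912073809944
top fin 186 [0.4845 0.3113 0.0519] ((485.8123474121094, 312.7963562011719), (49.55818557739258, 14.82493782043457), 5.089091777801514) -174.12517193974392
top fintop 141 [0.4856 0.3127 0.0551] ((485.91583251953125, 312.9367370605469), (49.32719421386719, 14.563682556152344), 5.089091777801514) -174.21802009893452
top tray 511 ((443.8395080566406, -350.4938659667969), (171.04666137695312, 131.3556365966797), 5.7954816818237305)
scene 130 281 293 226 240
130 [0.5851 0.0548 0.101 ] [0.5962 0.0596 0.1092] ((583.0913696289062, 53.01447296142578), (13.450949668884277, 26.390167236328125), 88.61225128173828) 173.43611296598706
76 [0.584  0.0537 0.1062] [0.5957 0.0596 0.1092] ((582.7728271484375, 53.108978271484375), (25.89784812927246, 12.951261520385742), 0.7673638463020325) 178.47421719845858
origin crop 261 216
scene roof 2386 [0.4863 0.3166 0.0226] ((482.5038757324219, 315.0342712402344), (123.49444580078125, 95.67241668701172), 6.075338363647461) -172.7649847124079
scene fin 211 [0.4876 0.3166 0.0533] ((481.43670654296875, 315.75927734375), (51.945865631103516, 14.165968894958496), 6.186675548553467) -173.49088658202666
scene fintop 171 [0.484  0.3161 0.0562] ((481.44061279296875, 315.7233581542969), (51.945865631103516, 14.093706130981445), 6.186675548553467) -173.3124414736296
scene tray 557 ((440.8994140625, -349.160888671875), (173.4385986328125, 136.01890563964844), 5.750500679016113)
```

View pics/plug_top.png

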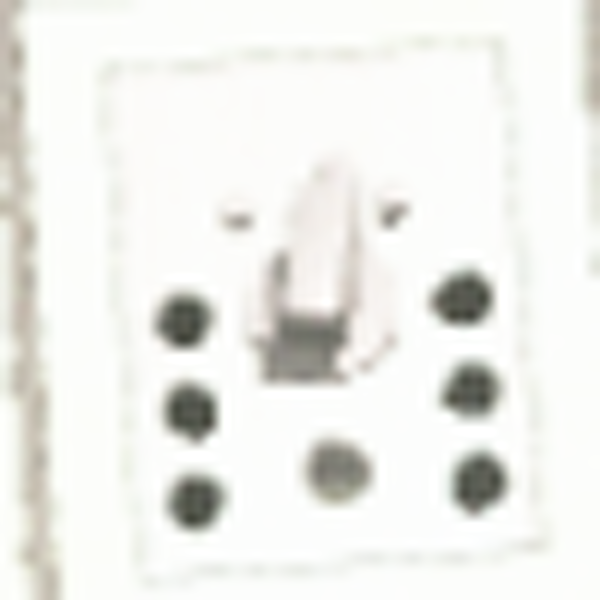

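View pics/plug_scene.png

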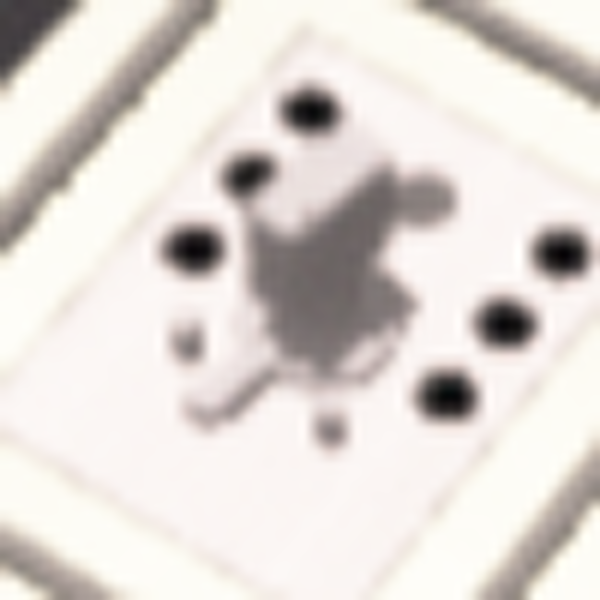

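```bash
cat >> h.py <<'E'
def goal(x,y,z,az):
    """deltas (cm, rad) to TCP x,y,z with tool x at azimuth az, tool y down"""
    s=robot.state(); R0=Ro.from_euler('xyz',s["orientation"],degrees=True)
    a=np.radians(az); X=np.array([np.cos(a),np.sin(a),0]); Y=np.array([0,0,-1.]); Z=np.cross(X,Y)
    Rt=Ro.from_matrix(np.c_[X,Y,Z])
    t=R0.inv().apply(np.array([x,y,z])-s["eef_pos"])*100
    r=(R0.inv()*Rt).as_rotvec()
    print("clock",round(s["clock"],2),"dist mm",round(10*np.linalg.norm(t),1),"delta",np.round(t,2),np.round(r,3))
E
python3 - <<'E'
from h import *
np.set_printoptions(precision=4,suppress=True)
d=load("scene0.npz"); o=np.array([.5845,.0531])
for u,v in [(277.7,250.4)]:
    p=plane(d,[(u,v)],.066)[0]; print("lug",p,np.degrees(np.arctan2(*(p[:2]-o)[::-1])),np.linalg.norm(p[:2]-o))
for nm,u,v in (("L",261+187/12,216+330/12),("R",261+330/12,216+420/12)):
    p=plane(d,[(u,v)],.070)[0]; print(nm,np.degrees(np.arctan2(*(p[:2]-o)[::-1])),np.linalg.norm(p[:2]-o))
goal(.5845,.053,.16,-91)
E
```

```text
lug [0.613  0.0553 0.066 ] 4.361935812763449 0.028617757786141968
L -25.58414688721974 0.02221706417785765
R 52.97067504012019 0.02603623066365598
clock 0.1 dist mm 702.2 delta [-42.57   8.21  55.23] [ 0.     0.453 -0.001]
```

apply_moves(deltas=[[[-42.6, 8.2, 55.2, 0, 0.436, 0, 55], [-42.6, 8.2, 55.2, 0, 0.436, 0, 55], [-42.6, 8.2, 55.2, 0, 0.436, 0, 55], [-42.6, 8.2, 55.2, 0, 0.436, 0, 55], [-42.6, 8.2, 55.2, 0, 0.436, 0, 55], [-42.6, 8.2, 55.2, 0, 0.436, 0, 55], [-42.6, 8.2, 55.2, 0, 0.436, 0, 55], [-42.6, 8.2, 55.2, 0, 0.436, 0, 55]]], newtons=60)

```text
clock: 0.77
eef_pos: [0.4155, -0.2719, 0.2032]
orientation: [-90.1, 0.1, -90.0]
wrist_force: [1.5, -0.7, -0.5]
grip_width: 0.0471
```

```bash
python3 -c "
from h import *
goal(.5845,.053,.16,-90)"
```

```text
clock 0.77 dist mm 368.8 delta [-32.49   4.34  16.9 ] [ 0.001 -0.    -0.001]
```

apply_moves(deltas=[[[-32.5, 4.3, 16.9, 0, 0, 0, 50], [-32.5, 4.3, 16.9, 0, 0, 0, 50], [-32.5, 4.3, 16.9, 0, 0, 0, 50], [-32.5, 4.3, 16.9, 0, 0, 0, 50], [-32.5, 4.3, 16.9, 0, 0, 0, 50], [-32.5, 4.3, 16.9, 0, 0, 0, 50], [-32.5, 4.3, 16.9, 0, 0, 0, 50], [-32.5, 4.3, 16.9, 0, 0, 0, 50]]])

```text
clock: 1.43
eef_pos: [0.5678, 0.0219, 0.1643]
orientation: [-90.1, 0.1, -90.0]
wrist_force: [1.7, -0.5, 0.4]
grip_width: 0.0431
```

apply_moves(deltas=[[[0, 0, 0, 0, 0, 0, 50], [0, 0, 0, 0, 0, 0, 50]]])

```text
clock: 1.6
eef_pos: [0.5678, 0.0254, 0.1633]
orientation: [-90.2, 0.1, -89.7]
wrist_force: [-0.7, -0.6, -0.6]
grip_width: 0.0429
```

```bash
python3 -c "
from h import *
print(robot.state()['joint_pos'],robot.state()['wrist_force'])
goal(.5845,.053,.087,-90)"
```

```text
[   2.87238339   23.5249233   -13.26633665  103.65269696    6.32415771
   53.69053816 -102.80476184] [-0.70674562 -0.62734201 -0.55846851]
clock 1.6 dist mm 82.8 delta [-2.73  7.63  1.7 ] [ 0.003  0.005 -0.002]
```

apply_moves(deltas=[[[-2.7, 3.5, 1.7, 0.003, 0.005, 0, 50], [-2.7, 4.5, 1.7, 0.003, 0.005, 0, 50], [-2.7, 5.5, 1.7, 0.003, 0.005, 0, 50], [-2.7, 5.5, 1.7, 0.003, 0.005, 0, 50]]])

```text
clock: 1.93
eef_pos: [0.5826, 0.0508, 0.1059]
orientation: [-90.3, 0.0, -90.1]
wrist_force: [-0.5, -0.4, 0.3]
grip_width: 0.0427
```

```bash
python3 - <<'E'
from h import *
for n in("top","scene"):
    d=snap(n,n+"1"); uu,vv=proj(d,[[.5845,.053,.09]])[0].astype(int)
    crop(d["color"],uu-45,vv-35,uu+45,vv+45,7,f"pics/a_{n}.png")
goal(.5845,.053,.087,-90)
E
```

```text
clock 2.03 dist mm 21.7 delta [-0.25  2.15  0.04] [ 0.001 -0.002 -0.001]
```

View pics/a_scene.png

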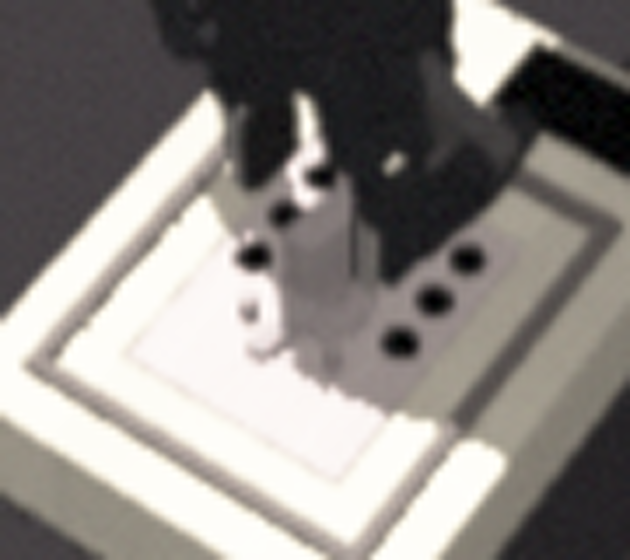

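apply_moves(deltas=[[[-0.2, 1.0, 0, 0, 0, 0, 50], [-0.2, 2.0, 0, 0, 0, 0, 50], [-0.2, 2.1, 0, 0, 0, 0, 50], [-0.2, 2.1, 0, 0, 0, 0, 50], [-0.2, 2.1, 0, 0, 0, 0, 50]]])

```text
clock: 2.45
eef_pos: [0.5841, 0.0524, 0.0876]
orientation: [-90.0, 0.1, -90.1]
wrist_force: [0.7, -0.4, -0.1]
grip_width: 0.0427
```

```bash
python3 - <<'E'
from h import *
goal(.5845,.053,.087,-90)
E
```

```text
clock 2.45 dist mm 0.9 delta [-0.06  0.06  0.04] [ 0.001 -0.002 -0.001]
```

Positioned; close on the grip.

apply_moves(deltas=[[[-0.05, 0.05, 0.03, 0, 0, 0, 30], [-0.05, 0.05, 0.03, 0, 0, 0, 15], [-0.05, 0.05, 0.03, 0, 0, 0, 5], [-0.05, 0.05, 0.03, 0, 0, 0, 0], [-0.05, 0.05, 0.03, 0, 0, 0, 0], [-0.05, 0.05, 0.03, 0, 0, 0, 0]]], newtons=70)

```text
clock: 2.95
eef_pos: [0.5846, 0.0529, 0.0875]
orientation: [-90.0, 0.1, -90.1]
wrist_force: [-2.2, -1.0, 5.8]
grip_width: 0.0114
```

```bash
python3 - <<'E'
from h import *
s=robot.state(); print(s["wrist_force"],s["torque"],s["joint_pos"])
d=snap("scene","scene2"); uu,vv=proj(d,[[.5845,.053,.09]])[0].astype(int)
crop(d["color"],uu-45,vv-35,uu+45,vv+45,7,f"pics/b_scene.png")
E
```

```text
[-2.21116474 -1.03530625  5.77735537] [-0.15704505  0.22600751  0.04803844] [  -0.59142446   30.46920205  -12.43578137  104.5565833     8.65346392
   45.89433059 -107.5257561 ]
```

View pics/b_scene.png

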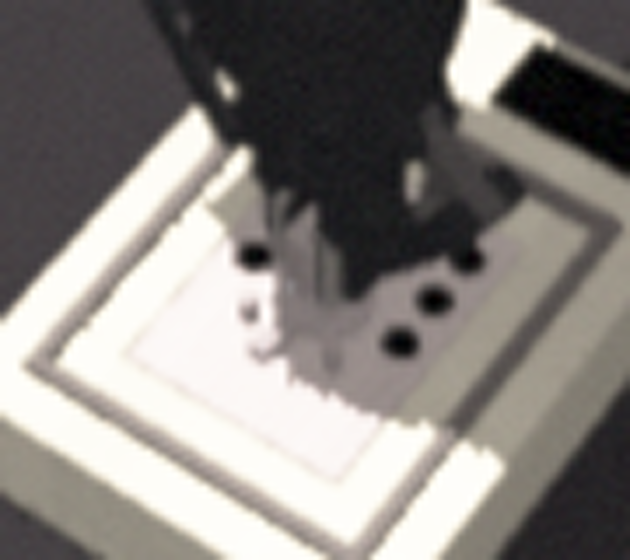

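apply_moves(deltas=[[[0, 0, 0, 0, -0.08, 0, 0], [0, -0.02, 0, 0, -0.16, 0, 0], [0, -0.045, 0, 0, -0.24, 0, 0], [0, -0.07, 0, 0, -0.32, 0, 0], [0, -0.09, 0, 0, -0.39, 0, 0], [0, -0.09, 0, 0, -0.45, 0, 0], [0, -0.09, 0, 0, -0.45, 0, 0]]])

```text
clock: 3.58
eef_pos: [0.5843, 0.0528, 0.0878]
orientation: [-90.0, 0.1, -64.2]
wrist_force: [-0.2, -0.5, -2.7]
grip_width: 0.0109
```

```bash
python3 - <<'E'
from h import *
s=robot.state(); print(s["wrist_force"],s["torque"],s["joint_pos"],s["eef_pos"])
E
```

```text
[-0.22907238 -0.50030917 -2.65234457] [ 0.01636604 -0.10079139  0.05848342] [  4.17768191  31.20105609 -18.89918324 104.20564385  13.1830481
  46.78743876 -85.45922688] [0.58430109 0.05281799 0.08781705]
```

apply_moves(deltas=[[[0, 0, 0, 0, 0.09, 0, 0], [0, -0.04, 0, 0, 0.18, 0, 0], [0, -0.07, 0, 0, 0.27, 0, 0], [0, -0.1, 0, 0, 0.36, 0, 0], [0, -0.13, 0, 0, 0.45, 0, 0], [0, -0.15, 0, 0, 0.53, 0, 0], [0, -0.15, 0, 0, 0.59, 0, 0], [0, -0.15, 0, 0, 0.59, 0, 0]]])

```text
clock: 4.25
eef_pos: [0.5838, 0.0526, 0.0887]
orientation: [-90.1, 0.0, -98.3]
wrist_force: [-0.5, -1.2, -4.6]
grip_width: 0.0113
```

apply_moves(deltas=[[[0, 0, 0, 0, -0.09, 0, 0], [0, -0.04, 0, 0, -0.18, 0, 0], [0, -0.07, 0, 0, -0.27, 0, 0], [0, -0.1, 0, 0, -0.36, 0, 0], [0, -0.13, 0, 0, -0.45, 0, 0], [0, -0.15, 0, 0, -0.53, 0, 0], [0, -0.15, 0, 0, -0.59, 0, 0], [0, -0.15, 0, 0, -0.59, 0, 0]]])

```text
clock: 4.92
eef_pos: [0.584, 0.0526, 0.0901]
orientation: [-90.1, 0.1, -64.3]
wrist_force: [1.2, 0.1, -0.4]
grip_width: 0.0108
```

```bash
python3 - <<'E'
from h import *
s=robot.state(); print(s["wrist_force"],s["torque"],s["joint_pos"],s["eef_pos"])
d=snap("scene","scene3"); uu,vv=proj(d,[[.5845,.053,.09]])[0].astype(int)
crop(d["color"],uu-45,vv-35,uu+45,vv+45,7,f"pics/b3_scene.png")
E
```

```text
[ 1.17705499  0.1276779  -0.44521489] [-0.12876201 -0.04869576  0.01694057] [  4.21785449  31.0173863  -18.92716721 104.12958546  13.06867352
  47.08370806 -85.42914607] [0.58397157 0.05259361 0.09013191]
```

View pics/b3_scene.png

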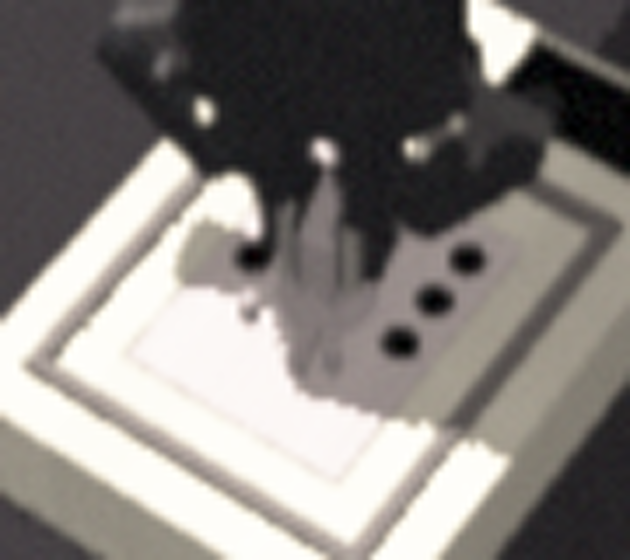

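apply_moves(deltas=[[[0, 0, 0, 0, 0.09, 0, 0], [0, -0.04, 0, 0, 0.18, 0, 0], [0, -0.07, 0, 0, 0.27, 0, 0], [0, -0.1, 0, 0, 0.36, 0, 0], [0, -0.13, 0, 0, 0.45, 0, 0], [0, -0.15, 0, 0, 0.53, 0, 0], [0, -0.15, 0, 0, 0.59, 0, 0], [0, -0.15, 0, 0, 0.59, 0, 0]]])

```text
clock: 5.63
eef_pos: [0.5839, 0.0527, 0.0915]
orientation: [-90.1, 0.0, -98.5]
wrist_force: [2.1, 0.5, -4.0]
grip_width: 0.0107
```

apply_moves(deltas=[[[0, 0, 0, 0, -0.09, 0, 0], [0, -0.04, 0, 0, -0.18, 0, 0], [0, -0.07, 0, 0, -0.27, 0, 0], [0, -0.1, 0, 0, -0.36, 0, 0], [0, -0.13, 0, 0, -0.45, 0, 0], [0, -0.15, 0, 0, -0.53, 0, 0], [0, -0.15, 0, 0, -0.59, 0, 0], [0, -0.15, 0, 0, -0.59, 0, 0]]])

```text
clock: 6.3
eef_pos: [0.5839, 0.0526, 0.093]
orientation: [-90.1, 0.1, -64.6]
wrist_force: [0.1, -0.9, -2.4]
grip_width: 0.011
```

apply_moves(deltas=[[[0, 0, 0, 0, 0.09, 0, 0], [0, -0.04, 0, 0, 0.18, 0, 0], [0, -0.07, 0, 0, 0.27, 0, 0], [0, -0.1, 0, 0, 0.36, 0, 0], [0, -0.13, 0, 0, 0.45, 0, 0], [0, -0.15, 0, 0, 0.53, 0, 0], [0, -0.15, 0, 0, 0.59, 0, 0], [0, -0.15, 0, 0, 0.59, 0, 0]]])

```text
clock: 6.97
eef_pos: [0.5838, 0.0524, 0.0943]
orientation: [-90.1, 0.0, -98.6]
wrist_force: [0.4, -1.1, -4.2]
grip_width: 0.011
```

apply_moves(deltas=[[[0, 0, 0, 0, -0.09, 0, 0], [0, -0.04, 0, 0, -0.18, 0, 0], [0, -0.07, 0, 0, -0.27, 0, 0], [0, -0.1, 0, 0, -0.36, 0, 0], [0, -0.13, 0, 0, -0.45, 0, 0], [0, -0.15, 0, 0, -0.53, 0, 0], [0, -0.15, 0, 0, -0.59, 0, 0], [0, -0.15, 0, 0, -0.59, 0, 0]]])

```text
clock: 7.63
eef_pos: [0.584, 0.0527, 0.0959]
orientation: [-90.1, 0.1, -64.6]
wrist_force: [1.4, 0.3, -2.8]
grip_width: 0.0108
```

```bash
python3 - <<'E'
from h import *
s=robot.state(); print(s["wrist_force"],s["torque"],s["joint_pos"],s["eef_pos"])
d=snap("scene","scene4"); uu,vv=proj(d,[[.5845,.053,.09]])[0].astype(int)
crop(d["color"],uu-45,vv-35,uu+45,vv+45,7,f"pics/b4_scene.png")
C=cloud(d)
for n in ("scene0.npz","scene4.npz"):
    C=cloud(load(n)); Z=C[...,2]; m=(np.abs(C[...,0]-.63)<.006)&(np.abs(C[...,1]-.061)<.02)&(Z<.07); print(n,m.sum(),np.nanmedian(Z[m]))
E
```

```text
[ 1.37253967  0.28907079 -2.76340584] [ 0.08178875 -0.36560051  0.09556237] [  4.24024062  30.5667998  -18.94757705 103.92126921  12.77069936
  47.68469616 -85.49067485] [0.58401375 0.05270506 0.0958862 ]
scene0.npz 101 0.0610560997894013
scene4.npz 97 0.06094380506173269
```

View pics/b4_scene.png

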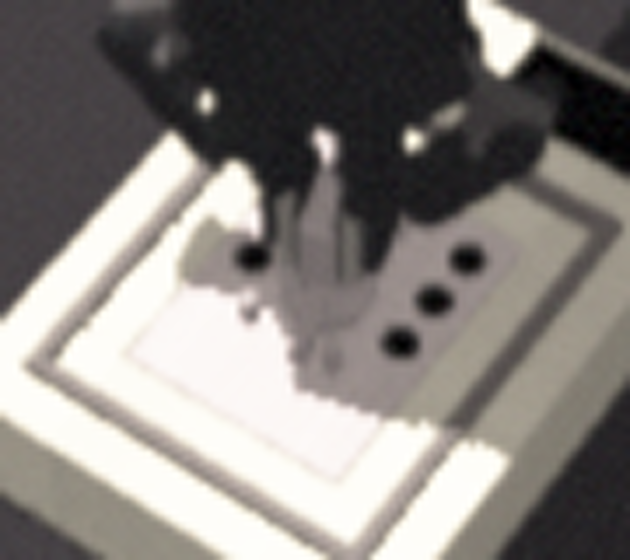

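apply_moves(deltas=[[[0, 0, 0, 0, 0.09, 0, 0], [0, -0.04, 0, 0, 0.18, 0, 0], [0, -0.07, 0, 0, 0.27, 0, 0], [0, -0.1, 0, 0, 0.36, 0, 0], [0, -0.13, 0, 0, 0.45, 0, 0], [0, -0.15, 0, 0, 0.53, 0, 0], [0, -0.15, 0, 0, 0.59, 0, 0], [0, -0.15, 0, 0, 0.59, 0, 0]]])

```text
clock: 8.35
eef_pos: [0.5837, 0.0526, 0.0974]
orientation: [-90.1, 0.0, -98.8]
wrist_force: [-0.1, 0.2, -2.1]
grip_width: 0.0107
```

apply_moves(deltas=[[[0, 0, 0, 0, -0.09, 0, 0], [0, -0.04, 0, 0, -0.18, 0, 0], [0, -0.07, 0, 0, -0.27, 0, 0], [0, -0.1, 0, 0, -0.36, 0, 0], [0, -0.13, 0, 0, -0.45, 0, 0], [0, -0.15, 0, 0, -0.53, 0, 0], [0, -0.15, 0, 0, -0.59, 0, 0], [0, -0.15, 0, 0, -0.59, 0, 0]]])

```text
clock: 9.02
eef_pos: [0.5845, 0.0525, 0.0997]
orientation: [-90.0, 0.1, -64.9]
wrist_force: [1.4, -0.3, 4.7]
grip_width: 0.0109
```

apply_moves(deltas=[[[0, 0, 0, 0, 0.09, 0, 0], [0, -0.04, 0, 0, 0.18, 0, 0], [0, -0.07, 0, 0, 0.27, 0, 0], [0, -0.1, 0, 0, 0.36, 0, 0], [0, -0.13, 0, 0, 0.45, 0, 0], [0, -0.15, 0, 0, 0.53, 0, 0], [0, -0.15, 0, 0, 0.59, 0, 0], [0, -0.15, 0, 0, 0.59, 0, 0]]])

```text
clock: 9.68
eef_pos: [0.5842, 0.0527, 0.1012]
orientation: [-90.1, 0.0, -98.9]
wrist_force: [0.4, -0.3, -1.1]
grip_width: 0.011
```

apply_moves(deltas=[[[0, 0, 0, 0, -0.09, 0, 0], [0, -0.04, 0, 0, -0.18, 0, 0], [0, -0.07, 0, 0, -0.27, 0, 0], [0, -0.1, 0, 0, -0.36, 0, 0], [0, -0.13, 0, 0, -0.45, 0, 0], [0, -0.15, 0, 0, -0.53, 0, 0], [0, -0.15, 0, 0, -0.59, 0, 0], [0, -0.15, 0, 0, -0.59, 0, 0]]])

```text
clock: 10.35
eef_pos: [0.5841, 0.0526, 0.1027]
orientation: [-90.0, 0.1, -64.9]
wrist_force: [0.7, -0.6, -1.1]
grip_width: 0.0114
```

```bash
python3 - <<'E'
from h import *
s=robot.state(); print(s["wrist_force"],s["torque"],s["joint_pos"],s["eef_pos"])
d=snap("scene","scene5"); uu,vv=proj(d,[[.5845,.053,.09]])[0].astype(int)
crop(d["color"],uu-45,vv-35,uu+45,vv+45,7,f"pics/b5_scene.png")
for n in ("scene0.npz","scene5.npz"):
    C=cloud(load(n)); Z=C[...,2]; m=(np.abs(C[...,0]-.63)<.006)&(np.abs(C[...,1]-.061)<.02)&(Z<.07); print(n,m.sum(),np.nanmedian(Z[m]))
E
```

```text
[ 0.68532495 -0.59564849 -1.14464581] [-0.0397067  -0.01149762  0.02621034] [  4.26347678  30.03483561 -18.95679118 103.67398769  12.46069729
  48.39241614 -85.52506692] [0.58408609 0.0525848  0.10268648]
scene0.npz 101 0.0610560997894013
scene5.npz 96 0.06083690773466527
```

View pics/b5_scene.png

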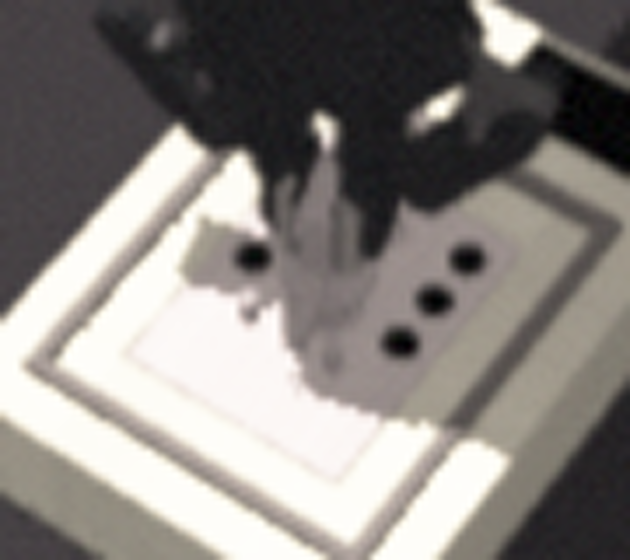

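apply_moves(deltas=[[[0, -0.05, 0, 0, 0.08, 0, 0], [0, -0.15, 0, 0, 0.16, 0, 0], [0, -0.25, 0, 0, 0.24, 0, 0], [0, -0.35, 0, 0, 0.32, 0, 0], [0, -0.45, 0, 0, 0.4, 0, 0], [0, -0.55, 0, 0, 0.45, 0, 0]]])

```text
clock: 10.9
eef_pos: [0.584, 0.0527, 0.1082]
orientation: [-90.1, 0.1, -91.2]
wrist_force: [-0.2, -0.3, -2.0]
grip_width: 0.011
```

```bash
python3 - <<'E'
from h import *
d=snap("scene","scene6"); uu,vv=proj(d,[[.5845,.053,.09]])[0].astype(int)
crop(d["color"],uu-45,vv-35,uu+45,vv+45,7,f"pics/b6_scene.png")
for n in ("scene0.npz","scene6.npz"):
    C=cloud(load(n)); Z=C[...,2]; m=(np.abs(C[...,0]-.63)<.006)&(np.abs(C[...,1]-.061)<.02)&(Z<.07); print(n,m.sum(),np.nanmedian(Z[m]))
E
```

```text
scene0.npz 101 0.0610560997894013
scene6.npz 102 0.06104388468924665
```

View pics/b6_scene.png

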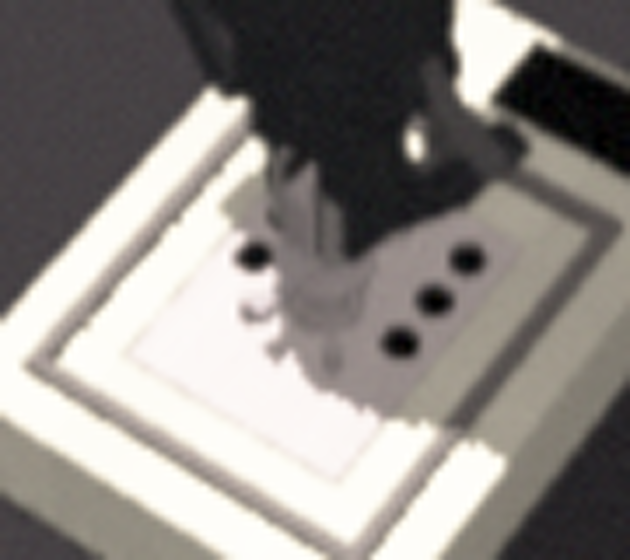

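apply_moves(deltas=[[[0, -0.3, 0, 0, 0, 0, 0], [0, -0.8, 0, 0, 0, 0, 0], [0, -1.4, 0, 0, 0, 0, 0], [0, -2.2, 0, 0, 0, 0, 0], [0, -3.1, 0, 0, 0, 0, 0], [0, -4.2, 0, 0, 0, 0, 0], [0, -5.4, 0, 0, 0, 0, 0], [0, -6.5, 0, 0, 0, 0, 0]]])

```text
clock: 11.62
eef_pos: [0.5844, 0.0527, 0.1752]
orientation: [-90.0, 0.1, -91.3]
wrist_force: [0.2, 1.0, -0.3]
grip_width: 0.0106
```

```bash
python3 - <<'E'
from h import *
d=snap("scene","scene7"); uu,vv=proj(d,[[.5845,.053,.11]])[0].astype(int)
crop(d["color"],uu-45,vv-45,uu+45,vv+40,7,f"pics/b7_scene.png")
for n in ("scene0.npz","scene7.npz"):
    C=cloud(load(n)); Z=C[...,2]; m=(np.abs(C[...,0]-.63)<.006)&(np.abs(C[...,1]-.061)<.02)&(Z<.07); print(n,m.sum(),np.nanmedian(Z[m]))
# tray remeasured? obstacles: target hover
goal(.4424,-.35,.19,-90)
E
```

```text
scene0.npz 101 0.0610560997894013
scene7.npz 103 0.0610164795556114
clock 11.67 dist mm 427.8 delta [ 40.62  -1.37 -13.37] [-0.003 -0.023 -0.002]
```

View pics/b7_scene.png

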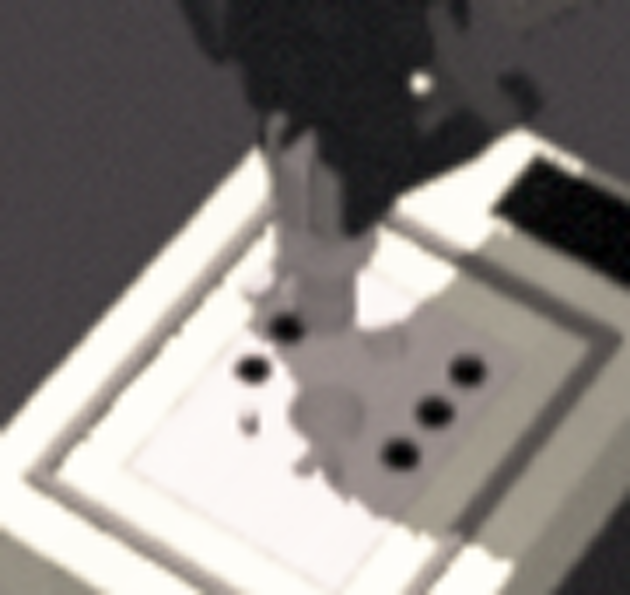

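apply_moves(deltas=[[[1, -0.5, -0.3, 0, 0, 0, 0], [3, -1, -1, 0, 0, 0, 0], [6, -1.4, -2, 0, 0, 0, 0], [9, -1.4, -3, 0, 0, 0, 0], [12, -1.4, -4, 0, 0, 0, 0], [15, -1.4, -5, 0, 0, 0, 0], [18, -1.4, -6, 0, 0, 0, 0], [21, -1.4, -7, 0, 0, 0, 0]]])

```text
clock: 12.33
eef_pos: [0.5093, -0.1575, 0.1911]
orientation: [-89.8, 0.1, -91.4]
wrist_force: [0.1, 0.1, -1.9]
grip_width: 0.0106
```

```bash
python3 - <<'E'
from h import *
goal(.4424,-.35,.17,-90)
E
```

```text
clock 12.33 dist mm 204.9 delta [19.41  2.06 -6.24] [-0.003 -0.024 -0.001]
```

apply_moves(deltas=[[[3, 0, -1, 0, 0, 0, 0], [6, 0.5, -2, 0, 0, 0, 0], [9, 1, -3, 0, 0, 0, 0], [12, 1.5, -4, 0, 0, 0, 0], [15, 2, -5, 0, 0, 0, 0], [17.5, 2, -5.7, 0, 0, 0, 0], [19.2, 2, -6.2, 0, 0, 0, 0], [19.4, 2, -6.2, 0, 0, 0, 0]]])

```text
clock: 13.0
eef_pos: [0.4396, -0.3548, 0.1707]
orientation: [-89.9, -0.0, -91.7]
wrist_force: [0.2, -1.1, -1.5]
grip_width: 0.0111
```

apply_moves(deltas=[[[0, 0, 0, 0, 0, 0, 0]]])

```text
clock: 13.08
eef_pos: [0.4388, -0.3557, 0.1707]
orientation: [-89.9, -0.0, -91.8]
wrist_force: [-0.2, 0.3, -1.2]
grip_width: 0.0111
```

```bash
python3 - <<'E'
from h import *
for n in("top","scene"):
    d=snap(n,n+"8"); uu,vv=proj(d,[[.4424,-.35,.08]])[0].astype(int)
    crop(d["color"],max(uu-60,0),max(vv-55,0),uu+60,vv+55,5,f"pics/d_{n}.png")
goal(.4424,-.35,.075,-90)
E
```

```text
clock 13.18 dist mm 95.9 delta [-0.53  9.57  0.33] [-0.001 -0.031  0.   ]
```

View pics/d_top.png

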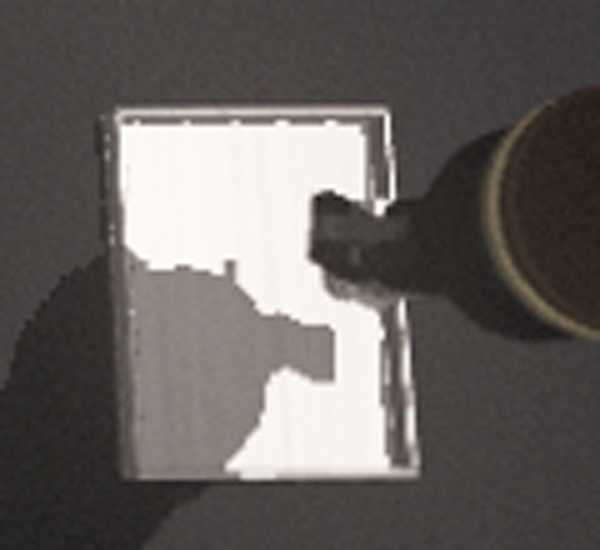

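View pics/d_scene.png

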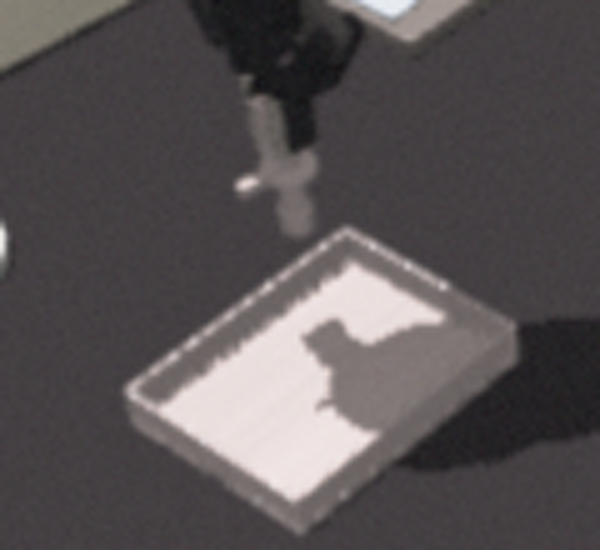

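apply_moves(deltas=[[[-0.4, 1.5, 0.2, 0, 0, 0, 0], [-0.5, 3.5, 0.3, 0, 0, 0, 0], [-0.5, 5.5, 0.3, 0, 0, 0, 0], [-0.5, 7.5, 0.3, 0, 0, 0, 0], [-0.5, 9, 0.3, 0, 0, 0, 0], [-0.5, 9.5, 0.3, 0, 0, 0, 0], [-0.5, 9.6, 0.3, 0, 0, 0, 0]]])

```text
clock: 13.77
eef_pos: [0.442, -0.3488, 0.0737]
orientation: [-90.0, 0.1, -91.7]
wrist_force: [-0.4, -0.4, -1.5]
grip_width: 0.0107
```

```bash
python3 - <<'E'
from h import *
d=snap("scene","scene9"); uu,vv=proj(d,[[.4424,-.35,.03]])[0].astype(int)
crop(d["color"],max(uu-60,0),max(vv-55,0),uu+60,vv+55,5,f"pics/d9.png")
goal(.4424,-.35,.0645,-90)
E
```

```text
clock 13.82 dist mm 10.1 delta [0.07 1.   0.  ] [-0.001 -0.03  -0.   ]
```

View pics/d9.png

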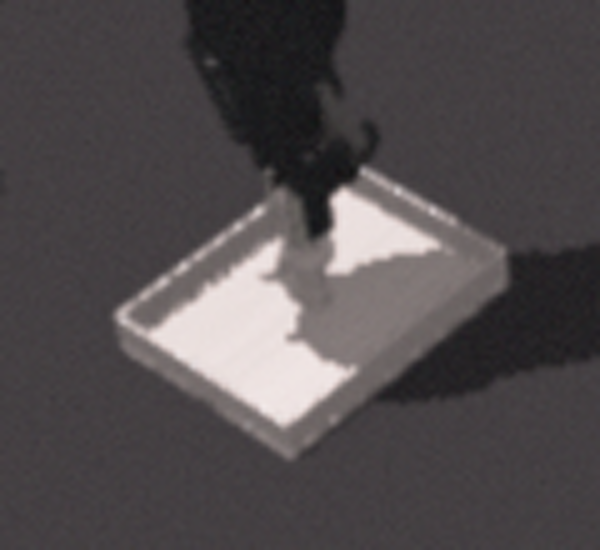

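apply_moves(deltas=[[[0, 0.3, 0, 0, 0, 0, 0], [0, 0.6, 0, 0, 0, 0, 0], [0, 0.8, 0, 0, 0, 0, 0], [0, 0.9, 0, 0, 0, 0, 0], [0, 1.0, 0, 0, 0, 0, 0], [0, 1.0, 0, 0, 0, 0, 0]]])

```text
clock: 14.32
eef_pos: [0.4424, -0.3494, 0.0646]
orientation: [-90.0, 0.0, -91.7]
wrist_force: [0.7, -0.3, -1.4]
grip_width: 0.0109
```

Not yet touching; lower in small steps.

apply_moves(deltas=[[[0, 0.05, 0, 0, 0, 0, 0], [0, 0.1, 0, 0, 0, 0, 0], [0, 0.15, 0, 0, 0, 0, 0], [0, 0.15, 0, 0, 0, 0, 0]]])

```text
clock: 14.65
eef_pos: [0.4425, -0.3495, 0.0645]
orientation: [-89.9, -0.0, -91.7]
wrist_force: [-3.5, 2.1, 11.1]
grip_width: 0.011
```

apply_moves(deltas=[[[0, 0.02, 0, 0, 0, 0, 0], [0, 0.02, 0, 0, 0, 0, 0], [0, 0.02, 0, 0, 0, 0, 15], [0, 0.02, 0, 0, 0, 0, 30], [0, 0.02, 0, 0, 0, 0, 45], [0, 0.02, 0, 0, 0, 0, 50], [0, 0.02, 0, 0, 0, 0, 50], [0, 0.02, 0, 0, 0, 0, 50]]])

```text
clock: 15.32
eef_pos: [0.4426, -0.3495, 0.0642]
orientation: [-89.9, -0.0, -91.7]
wrist_force: [-0.6, 1.2, 0.3]
grip_width: 0.0427
```

```bash
python3 - <<'E'
from h import *
d=snap("scene","scene10"); uu,vv=proj(d,[[.4424,-.35,.03]])[0].astype(int)
crop(d["color"],max(uu-60,0),max(vv-55,0),uu+60,vv+55,5,f"pics/d10.png")
E
```

```text
(no output)
```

View pics/d10.png

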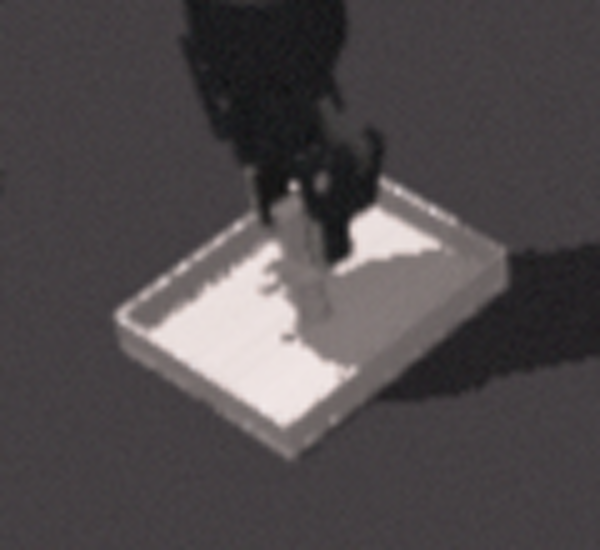

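apply_moves(deltas=[[[0, -0.8, 0, 0, 0, 0, 50], [0, -2.5, 0, 0, 0, 0, 50], [0, -5, 0, 0, 0, 0, 50], [0, -8, 0, 0, 0, 0, 50], [0, -11, 0, 0, 0, 0, 50], [0, -14, 0, 0, 0, 0, 50], [0, -14, 0, 0, 0, 0, 50]]])

```text
clock: 15.95
eef_pos: [0.4449, -0.3513, 0.2111]
orientation: [-89.5, -0.3, -91.7]
wrist_force: [0.5, -0.6, 0.3]
grip_width: 0.0425
```

```bash
python3 - <<'E'
from h import *
d=snap("scene","scene11"); uu,vv=proj(d,[[.4424,-.35,.03]])[0].astype(int)
crop(d["color"],max(uu-60,0),max(vv-55,0),uu+60,vv+55,5,f"pics/d11.png")
goal(.484,.3145,.18,-84)
E
```

```text
clock 16.0 dist mm 667.0 delta [-66.62   2.58   1.97] [-0.007 -0.135  0.004]
```

View pics/d11.png

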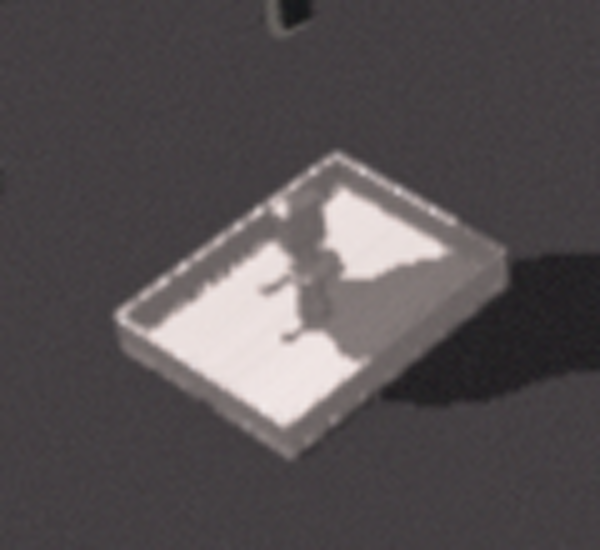

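The three cover-like objects are at top-view pixels (153,227) y≈0.31, (187,299) y≈0.20 and (317,304) y≈−0.08. The first is farthest left, measures 121 x 98 mm, and its enlarged crop (c1) shows the grey hood with a black fin.

apply_moves(deltas=[[[-66.6, 0, 2, 0, -0.135, 0, 55], [-66.6, 0, 2, 0, -0.135, 0, 55], [-66.6, 0, 2, 0, -0.135, 0, 55], [-66.6, 0, 2, 0, -0.135, 0, 55], [-66.6, 0, 2, 0, -0.135, 0, 55], [-66.6, 0, 2, 0, -0.135, 0, 55], [-66.6, 0, 2, 0, -0.135, 0, 55], [-66.6, 0, 2, 0, -0.135, 0, 55]]])

```text
clock: 16.67
eef_pos: [0.4625, -0.015, 0.2048]
orientation: [-89.7, -0.3, -84.0]
wrist_force: [1.6, -0.3, 0.3]
grip_width: 0.0466
```

```bash
python3 - <<'E'
from h import *
goal(.484,.3145,.15,-84)
E
```

```text
clock 16.67 dist mm 334.7 delta [-32.57   5.34   5.55] [-0.006 -0.     0.005]
```

apply_moves(deltas=[[[-32.6, 3, 5.5, -0.006, 0, 0.005, 55], [-32.6, 3, 5.5, -0.006, 0, 0.005, 55], [-32.6, 3, 5.5, -0.006, 0, 0.005, 55], [-32.6, 3, 5.5, -0.006, 0, 0.005, 55], [-32.6, 3, 5.5, -0.006, 0, 0.005, 55], [-32.6, 3, 5.5, -0.006, 0, 0.005, 55], [-32.6, 3, 5.5, -0.006, 0, 0.005, 55], [-32.6, 5, 5.5, -0.006, 0, 0.005, 55]]])

```text
clock: 17.33
eef_pos: [0.4837, 0.313, 0.1585]
orientation: [-89.8, 0.1, -84.0]
wrist_force: [0.9, 1.4, 0.6]
grip_width: 0.0474
```

apply_moves(deltas=[[[0, 0, 0, 0, 0, 0, 55]]])

```text
clock: 17.42
eef_pos: [0.4802, 0.3198, 0.1546]
orientation: [-90.1, 0.3, -83.5]
wrist_force: [-0.7, -0.4, 0.1]
grip_width: 0.0472
```

```bash
python3 - <<'E'
from h import *
print(robot.state()["eef_pos"],robot.state()["joint_pos"])
goal(.484,.3145,.041,-84)
E
```

```text
[0.48015663 0.31982831 0.15463395] [ -19.67258756   26.20799308  -24.65984504  102.5012193    12.81795966
   53.98120409 -133.17347717]
clock 17.42 dist mm 113.8 delta [ 0.63 11.36  0.34] [ 0.001  0.009 -0.005]
```

apply_moves(deltas=[[[0.6, 2, 0.3, 0, 0.009, -0.005, 55], [0.6, 4, 0.3, 0, 0.009, -0.005, 55], [0.6, 6, 0.3, 0, 0.009, -0.005, 55], [0.6, 7, 0.3, 0, 0.009, -0.005, 55], [0.6, 7, 0.3, 0, 0.009, -0.005, 55], [0.6, 7, 0.3, 0, 0.009, -0.005, 55]]])

```text
clock: 17.92
eef_pos: [0.4834, 0.3143, 0.0843]
orientation: [-90.2, -0.0, -84.0]
wrist_force: [-0.1, 0.2, 0.6]
grip_width: 0.0474
```

```bash
python3 - <<'E'
from h import *
print(robot.state()["eef_pos"])
goal(.484,.3145,.041,-84)
for n in("top","scene"):
    d=snap(n,n+"12"); uu,vv=proj(d,[[.484,.3145,.05]])[0].astype(int)
    crop(d["color"],max(uu-55,0),max(vv-45,0),uu+55,vv+45,6,f"pics/e_{n}.png")
E
```

```text
[0.48336084 0.31432579 0.08433022]
clock 17.92 dist mm 43.3 delta [-0.01  4.33  0.08] [ 0.003 -0.     0.   ]
```

View pics/e_scene.png

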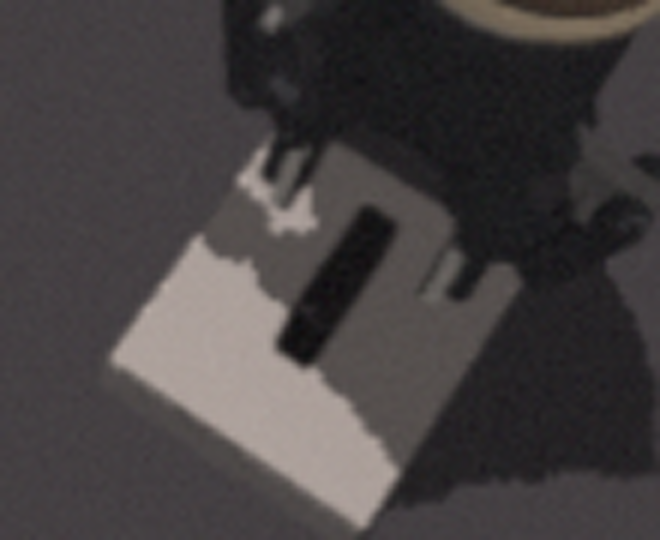

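View pics/e_top.png

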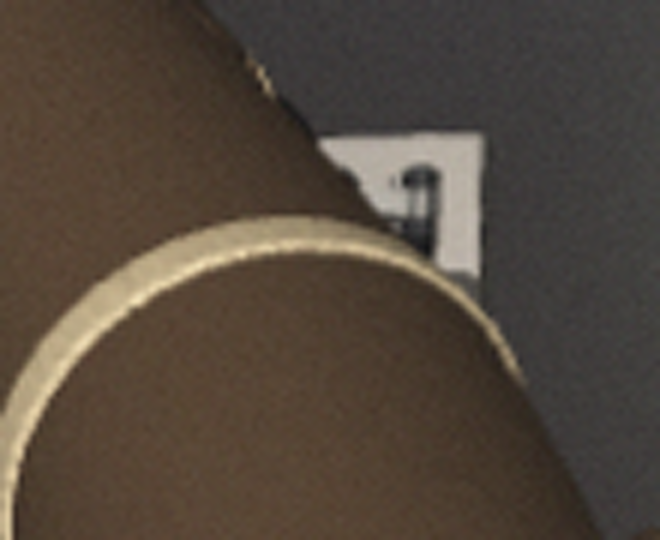

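apply_moves(deltas=[[[0, 1.5, 0.05, 0, 0, 0, 55], [0, 3, 0.05, 0, 0, 0, 55], [0, 4, 0.05, 0, 0, 0, 55], [0, 4.3, 0.05, 0, 0, 0, 50], [0, 4.3, 0.05, 0, 0, 0, 30], [0, 4.3, 0.05, 0, 0, 0, 10], [0, 4.3, 0.05, 0, 0, 0, 0], [0, 4.3, 0.05, 0, 0, 0, 0]]], newtons=60)

```text
clock: 18.68
eef_pos: [0.4852, 0.3155, 0.0436]
orientation: [-89.9, 0.1, -84.0]
wrist_force: [0.4, 0.0, 2.8]
grip_width: 0.0126
```

apply_moves(deltas=[[[0, 0, 0, 0, 0, 0, 0], [0, 0, 0, 0, 0, 0, 0]]])

```text
clock: 18.85
eef_pos: [0.4853, 0.3155, 0.0439]
orientation: [-89.9, 0.1, -84.0]
wrist_force: [-0.3, -0.1, -2.4]
grip_width: 0.0129
```

apply_moves(deltas=[[[0, -0.5, 0, 0, 0, 0, 0], [0, -1.5, 0, 0, 0, 0, 0], [0, -3, 0, 0, 0, 0, 0], [0, -5, 0, 0, 0, 0, 0], [0, -7, 0, 0, 0, 0, 0], [0, -9, 0, 0, 0, 0, 0], [0, -10.5, 0, 0, 0, 0, 0], [0, -11, 0, 0, 0, 0, 0]]])

```text
clock: 19.52
eef_pos: [0.4862, 0.3162, 0.1574]
orientation: [-89.7, 0.2, -84.0]
wrist_force: [0.3, 0.7, -1.9]
grip_width: 0.0131
```

```bash
python3 - <<'E'
from h import *
goal(.5845,.053,.155,-80.2)
for n in("top","scene"):
    d=snap(n,n+"13"); uu,vv=proj(d,[[.484,.3145,.14]])[0].astype(int)
    crop(d["color"],max(uu-55,0),max(vv-45,0),uu+55,vv+45,6,f"pics/f_{n}.png")
d=load("scene13.npz"); C=cloud(d)
m=(np.hypot(C[...,0]-.485,C[...,1]-.315)<.09)&(C[...,2]>.11)&(C[...,2]<.145)&(d["color"].max(2)>60)
Q=C[m]; print(m.sum(),np.median(Q,0)); 
A=np.c_[Q[:,:2]-Q[:,:2].mean(0),np.ones(len(Q))]
w=np.abs(Q[:,2]-np.median(Q[:,2]))<.006
print(w.sum(),np.linalg.lstsq(A[w],Q[w,2],rcond=None)[0], cv2.minAreaRect((Q[w][:,:2]*1000).astype(np.float32)))
E
```

```text
clock 19.52 dist mm 281.0 delta [27.2   0.18  7.04] [-0.006 -0.067 -0.004]
2280 [0.5135451  0.32499955 0.13597528]
2040 [-4.80170190e-03 -1.32907858e-04  1.36081943e-01] ((484.12567138671875, 316.4263916015625), (120.55081939697266, 95.50668334960938), 5.942869663238525)
```

View pics/f_scene.png

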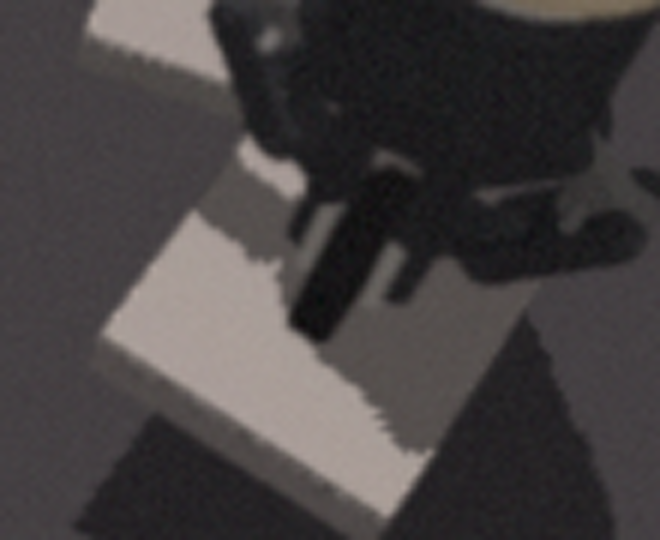

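apply_moves(deltas=[[[1, 0, 0.2, 0, -0.01, 0, 0], [3, 0, 0.8, 0, -0.02, 0, 0], [5.5, 0, 1.4, 0, -0.03, 0, 0], [8.5, 0, 2.2, 0, -0.04, 0, 0], [11.5, 0, 3, 0, -0.05, 0, 0], [14.5, 0, 3.7, 0, -0.06, 0, 0], [17.5, 0, 4.5, 0, -0.067, 0, 0], [20.5, 0, 5.3, 0, -0.067, 0, 0]]])

```text
clock: 20.28
eef_pos: [0.5592, 0.1156, 0.1538]
orientation: [-89.9, 0.1, -80.2]
wrist_force: [-0.1, 0.8, -1.8]
grip_width: 0.0129
```

```bash
python3 - <<'E'
from h import *
goal(.585,.053,.155,-80.2)
E
```

```text
clock 20.28 dist mm 67.7 delta [ 6.61 -0.13  1.47] [-0.002  0.001 -0.002]
```

apply_moves(deltas=[[[2, 0, 0.5, 0, 0, 0, 0], [4, 0, 0.9, 0, 0, 0, 0], [5.5, 0, 1.3, 0, 0, 0, 0], [6.3, 0, 1.5, 0, 0, 0, 0], [6.6, 0, 1.5, 0, 0, 0, 0], [6.6, 0, 1.5, 0, 0, 0, 0], [6.6, 0, 1.5, 0, 0, 0, 0]]])

```text
clock: 20.87
eef_pos: [0.5846, 0.0543, 0.1533]
orientation: [-89.9, 0.2, -80.1]
wrist_force: [-0.5, -0.7, -1.9]
grip_width: 0.0128
```

```bash
python3 - <<'E'
from h import *
print(robot.state()["eef_pos"],robot.state()["orientation"])
goal(.585,.053,.104,-80.2)
d=snap("scene","scene14"); uu,vv=proj(d,[[.585,.053,.1]])[0].astype(int)
crop(d["color"],uu-55,vv-50,uu+55,vv+50,6,f"pics/g.png")
C=cloud(d); z0=robot.state()["eef_pos"][2]-.0435+.022
m=(np.hypot(C[...,0]-.585,C[...,1]-.053)<.085)&(np.abs(C[...,2]-z0)<.006)&(d["color"].max(2)>60)
Q=C[m]; print(z0,m.sum(),np.median(Q[:,2]),cv2.minAreaRect((Q[:,:2]*1000).astype(np.float32)))
C=cloud(load("scene0.npz"))
E
```

```text
[0.58461499 0.05430087 0.15325843] [-89.928007     0.18444064 -80.10210034]
clock 20.87 dist mm 49.3 delta [0.15 4.93 0.01] [-0.001  0.002 -0.003]
0.13196131322020252 1712 0.1326105172458249 ((581.9064331054688, 53.713905334472656), (120.52986145019531, 98.16496276855469), 10.09753704071045)
```

View pics/g.png

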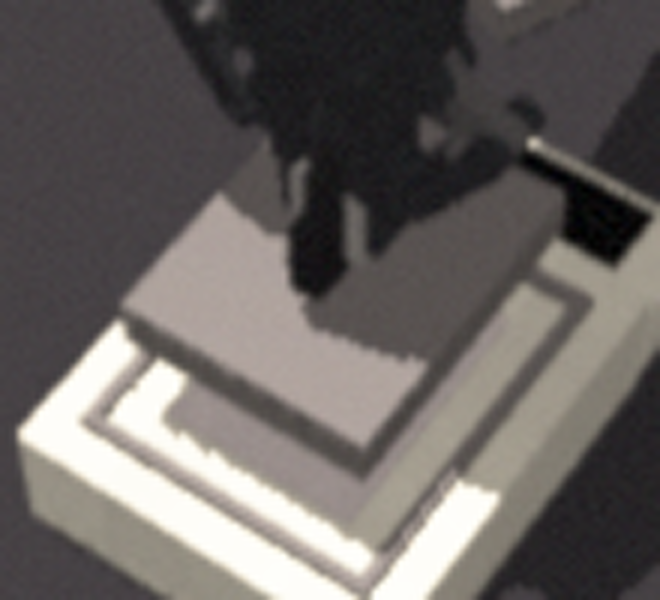

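apply_moves(deltas=[[[0.05, 0.8, 0.15, 0, 0, 0, 0], [0.05, 1.8, 0.15, 0, 0, 0, 0], [0.05, 2.7, 0.15, 0, 0, 0, 0], [0.05, 3.3, 0.15, 0, 0, 0, 0], [0.05, 3.5, 0.15, 0, 0, 0, 0], [0.05, 3.5, 0.15, 0, 0, 0, 0], [0.05, 3.5, 0.15, 0, 0, 0, 0]]])

```text
clock: 21.5
eef_pos: [0.5863, 0.0546, 0.1183]
orientation: [-89.9, 0.2, -80.1]
wrist_force: [-0.1, -0.0, -1.8]
grip_width: 0.0129
```

```bash
python3 - <<'E'
from h import *
print(robot.state()["eef_pos"],robot.state()["orientation"])
d=snap("scene","scene15"); uu,vv=proj(d,[[.585,.053,.08]])[0].astype(int)
crop(d["color"],uu-55,vv-50,uu+55,vv+50,6,f"pics/g15.png")
C=cloud(d); z0=robot.state()["eef_pos"][2]-.0435+.022
m=(np.hypot(C[...,0]-.585,C[...,1]-.053)<.085)&(np.abs(C[...,2]-z0)<.006)&(d["color"].max(2)>60)
Q=C[m]; print(z0,m.sum(),np.median(Q[:,2]),cv2.minAreaRect((Q[:,:2]*1000).astype(np.float32)))
goal(.5855,.053,.104,-80.2)
E
```

```text
[0.58627424 0.05457694 0.11829151] [-89.92528142   0.19109519 -80.06562816]
0.09711948567441994 1609 0.09760588428390704 ((583.0658569335938, 54.50098419189453), (122.16710662841797, 96.80926513671875), 9.883941650390625)
clock 21.55 dist mm 14.7 delta [ 0.14  1.46 -0.13] [-0.002  0.002 -0.003]
```

View pics/g15.png

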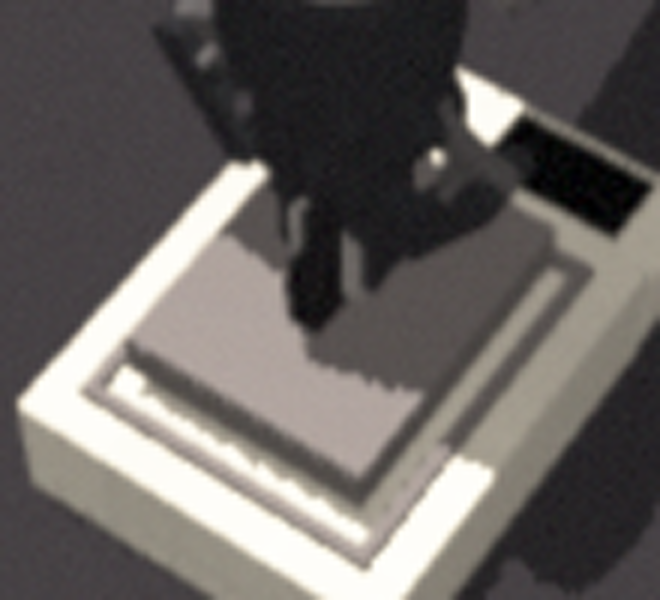

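apply_moves(deltas=[[[0.06, 0.4, 0.03, 0, 0, 0, 0], [0.06, 0.8, 0.03, 0, 0, 0, 0], [0.06, 1.1, 0.03, 0, 0, 0, 0], [0.06, 1.2, 0.03, 0, 0, 0, 0], [0.06, 1.3, 0.03, 0, 0, 0, 0], [0.06, 1.3, 0.03, 0, 0, 0, 0]]])

```text
clock: 22.05
eef_pos: [0.5868, 0.0541, 0.1054]
orientation: [-89.9, 0.2, -80.1]
wrist_force: [0.1, 0.2, -2.9]
grip_width: 0.013
```

apply_moves(deltas=[[[0, 0.05, 0, 0, 0, 0, 0], [0, 0.1, 0, 0, 0, 0, 0], [0, 0.15, 0, 0, 0, 0, 0], [0, 0.15, 0, 0, 0, 0, 0]]])

```text
clock: 22.38
eef_pos: [0.5868, 0.0541, 0.1039]
orientation: [-89.9, 0.2, -80.1]
wrist_force: [-0.7, -0.8, -2.2]
grip_width: 0.0126
```

```bash
python3 - <<'E'
from h import *
print(robot.state()["eef_pos"],robot.state()["wrist_force"],robot.state()["torque"])
d=snap("scene","scene16"); uu,vv=proj(d,[[.585,.053,.08]])[0].astype(int)
crop(d["color"],uu-55,vv-50,uu+55,vv+50,6,f"pics/g16.png")
C=cloud(d); z0=robot.state()["eef_pos"][2]-.0435+.022
m=(np.hypot(C[...,0]-.585,C[...,1]-.053)<.085)&(np.abs(C[...,2]-z0)<.006)&(d["color"].max(2)>60)
Q=C[m]; print(z0,m.sum(),np.median(Q[:,2]),cv2.minAreaRect((Q[:,:2]*1000).astype(np.float32)))
E
```

```text
[0.58676349 0.05406673 0.10386322] [-0.66701001 -0.76378225 -2.16685942] [-0.02175305 -0.0219312   0.02516352]
0.08240154459003857 1567 0.08331739035215513 ((583.3026123046875, 54.36124801635742), (122.13619995117188, 97.02542877197266), 9.538960456848145)
```

View pics/g16.png

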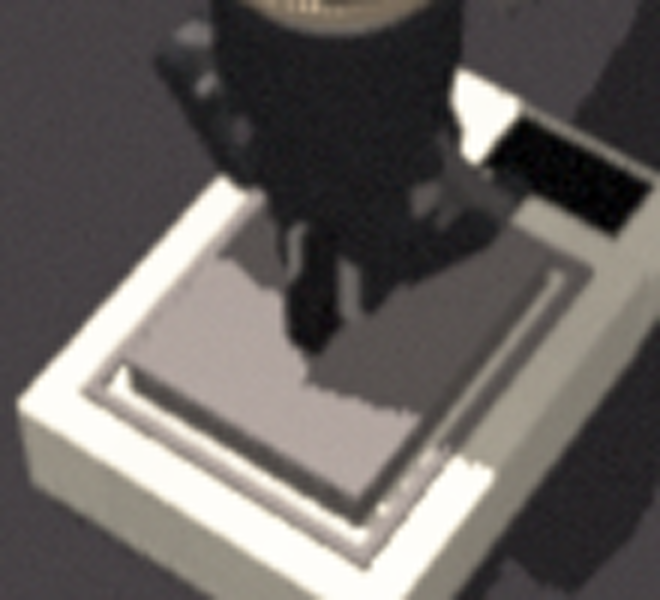

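Inside the edge, still just off the deck (force is the cover's weight). Lower to touch.

apply_moves(deltas=[[[0, 0.05, 0, 0, 0, 0, 0], [0, 0.1, 0, 0, 0, 0, 0], [0, 0.15, 0, 0, 0, 0, 0], [0, 0.15, 0, 0, 0, 0, 0]]])

```text
clock: 22.77
eef_pos: [0.5869, 0.0542, 0.1036]
orientation: [-89.9, 0.2, -80.1]
wrist_force: [-3.6, -0.0, 8.6]
grip_width: 0.0128
```

apply_moves(deltas=[[[0, 0, 0, 0, 0, 0, 0], [0, 0, 0, 0, 0, 0, 12], [0, 0, 0, 0, 0, 0, 25], [0, 0, 0, 0, 0, 0, 40], [0, 0, 0, 0, 0, 0, 50], [0, 0, 0, 0, 0, 0, 50], [0, 0, 0, 0, 0, 0, 50]]])

```text
clock: 23.35
eef_pos: [0.5869, 0.0542, 0.1036]
orientation: [-89.9, 0.2, -80.1]
wrist_force: [-0.2, 0.5, -1.0]
grip_width: 0.0426
```

apply_moves(deltas=[[[0, -0.8, 0, 0, 0, 0, 50], [0, -2.5, 0, 0, 0, 0, 50], [0, -5, 0, 0, 0, 0, 50], [0, -8, 0, 0, 0, 0, 50], [0, -12, 0, 0, 0, 0, 50], [0, -15, 0, 0, 0, 0, 50], [0, -15, 0, 0, 0, 0, 50]]])

```text
clock: 23.93
eef_pos: [0.5896, 0.0546, 0.2613]
orientation: [-89.3, 0.1, -80.1]
wrist_force: [0.9, 0.4, 0.5]
grip_width: 0.0429
```

```bash
python3 - <<'E'
from h import *
print(robot.state()["eef_pos"],robot.state()["wrist_force"])
for n in("scene","top"):
    d=snap(n,n+"17"); cv2.imwrite(f"pics/z_{n}.png",d["color"])
d=load("scene17.npz")
C=cloud(d); z0=.082
m=(np.hypot(C[...,0]-.585,C[...,1]-.053)<.085)&(np.abs(C[...,2]-z0)<.006)&(d["color"].max(2)>40)
Q=C[m]; A=np.c_[Q[:,:2]-Q[:,:2].mean(0),np.ones(len(Q))]
print(m.sum(),np.median(Q[:,2]),np.linalg.lstsq(A,Q[:,2],rcond=None)[0],cv2.minAreaRect((Q[:,:2]*1000).astype(np.float32)))
crop(d["color"],225,170,365,300,5,"pics/z_crop.png")
uu,vv=proj(d,[[.4424,-.35,.03]])[0].astype(int)
crop(d["color"],max(uu-60,0),max(vv-55,0),uu+60,vv+55,5,f"pics/z_tray.png")
E
```

```text
[0.58961956 0.05463822 0.26126626] [0.87988371 0.40356378 0.50392591]
2093 0.08300843896109933 [-0.00359227 -0.00425302  0.0828694 ] ((583.46435546875, 54.18184280395508), (122.08334350585938, 96.63619232177734), 10.133613586425781)
```

View pics/z_scene.png

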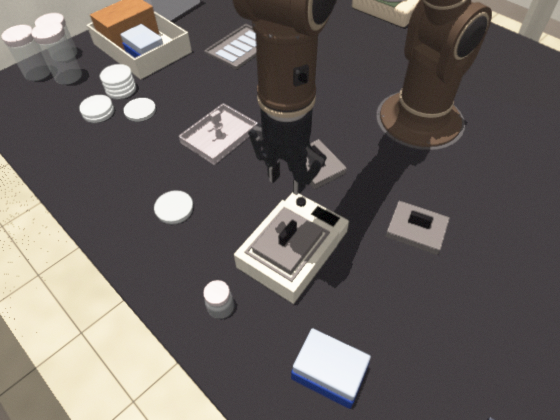

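View pics/z_crop.png

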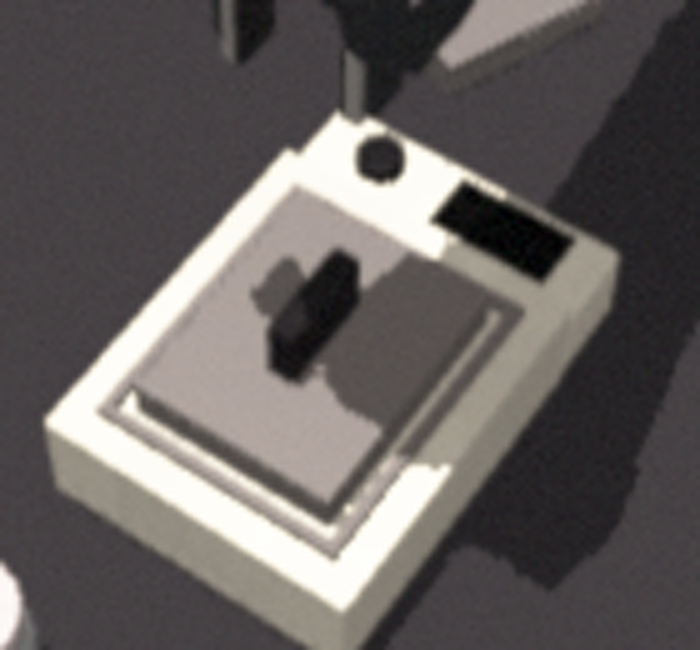

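View pics/z_tray.png

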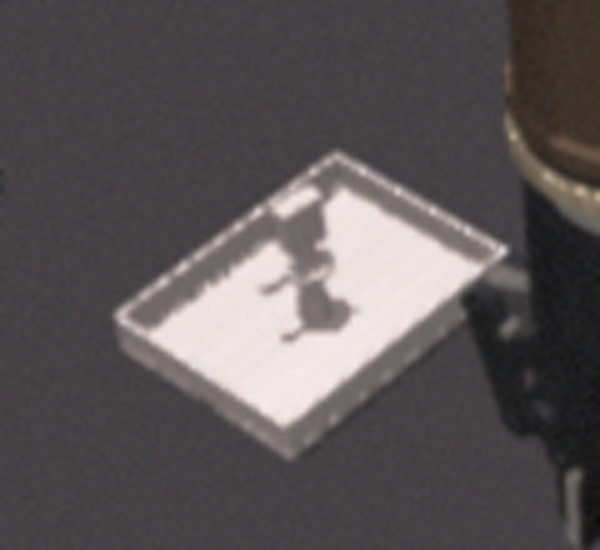

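```bash
python3 -c "
from h import *
print(robot.state()['joint_vel'].round(2)); print(robot.close_job())"
```

```text
[-0.12  2.14  0.46  2.62  0.24 -0.68 -0.07]
the job is handed in; nothing more can be done
None
```

I worked the plug free, stood it in the tray and set the cover on the heater deck. I handed the job in at about 24 s of the 69 s allowed, and no verdict was reported.

- **Plug:** I took it by the flat grip and twisted it back and forth through about 34°, rising roughly 1.4 mm per swing. My readings at the end of each swing showed no more than about 5 N of pull. After about 15 mm of rise only the plug's own weight was left on the wrist, so I lifted it straight out.
- **Block:** The block top measured 61.0 mm in the camera depth both before and after the lift, so it stayed down. I did not measure it again once the cover was on.
- **Tray:** I lowered the plug until it touched the tray floor, then let go. The last picture shows it standing upright in the flat tray.
- **Cover:** I took the one farthest to the robot's left (y ≈ 0.31 m) and set it down until the wrist felt the deck. It measures within about 1 mm of the heater centre, and its tilt is under 0.01 rad.
- **Cover height:** The roof reads 83 mm where 82 mm was expected. The same 1 mm offset shows on the block top, which reads 61 mm instead of 60 mm, so I put it down to the camera.
- **Final state:** In the last picture the gripper is clear above everything. The tip box, dish and jar look unmoved; I judged that by eye, not by measurement. The arm was still settling at under 3°/s when I handed in. No check failed.

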